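# Stow the deep socket and present it at the front of the caddy

## Task

Put the loose steel socket back upright, fully down, in its own pocket on the rotary caddy (the middle-sized round cup, the one it fits snugly) and let go of it. Then turn the caddy, for which the black bar on its centre post is the grip, until that pocket stands in line with the fixed pointer on the foot, and finish while still holding the turntable firmly and still there: do not let go. Leave the carton, the drink bottle and the wrench where they are.

Things in the scene. Friction and masses are not known exactly. Their poses are not given: they have to be found in the camera images.
- socket: Loose deep wrench socket: a steel cylinder, 32 mm diameter, 70 mm tall, about 0.22 kg, with a dark round top and a thin dark band 40 to 43 mm up; its lowest 4 mm taper to 26 mm. Stands upright on the counter to the left or right of the caddy. Origin: centre of its underside, z up along its axis.
- turntable: Pale aluminium disc of the caddy, 250 mm diameter, 12 mm thick. Origin: centre of its underside, 24 mm above the counter, on the upright turning axis z. Turns either way without stops, light drag about 0.1 N m, stays where left. Its -x points at the own pocket. It carries three dark grey cups (centres 85 mm from the axis, rims 66 mm above the counter) and at +x a black block of bits, top 72 mm up.
- grip (a point): Black grip bar on the caddy's centre post, fixed to the turntable: 50 mm long (along the turntable's x), 14 mm thick, 30 mm high, centred on the turning axis. This point: bar centre, 110 mm above the counter (bar from 95 to 125 mm). Its -x end points at the own pocket. Post below: 24 mm diameter. Can be pinched from above across its thickness and turned about its middle; a half turn may take several grasps.
- pocket (a point): Centre of the floor of the socket's own pocket, 41 mm above the counter and 85 mm from the turning axis. The pocket is a round cup, 36 mm inside diameter, 4 mm wall, 25 mm deep from rim to floor. With the socket seated, its origin is here and 45 mm of it stands above the rim.
- front (a point): Where the own pocket's floor centre must come: 85 mm from the turning axis on the line to the pointer, 41 mm above the counter. The pointer is a dark steel upright tab, 12 mm wide, 34 mm tall, part of the fixed foot, just outside the disc (127 to 165 mm from the axis) on the side towards the robot, up to 35 deg to either side.
- small_cup (a point): Floor centre of the small cup, 22 mm inside diameter (too small for the socket), 120 deg counter-clockwise from the own pocket seen from above.
- large_cup (a point): Floor centre of the large cup, 54 mm inside diameter (not the socket's place), 120 deg clockwise from the own pocket seen from above.
- carton: Bystander: small cardboard box 70 x 50 x 45 mm standing on the other side of the caddy from the socket. Origin: centre of its underside.
- drink: Bystander: drink bottle, 64 mm diameter, 210 mm tall, on the right. Origin: centre of its underside.
- wrench: Bystander: steel spanner lying flat at the far left. Origin: under its middle.
Mind the look-alikes: they are no part of the job. Of the things that look like the socket, the smaller one is meant.

How it is judged:
On the way, in this order (a step that is already met when the one before it is completed fails the run):
1. the socket is seated upright on the floor of its own pocket and released, before the pocket has been turned to the pointer (horizontal distance between socket and pocket below 0.006 m and z of socket in the frame of pocket between -0.004 and 0.004 m and angle between socket's own z axis and vertical below 0.12 rad and contact force between the fingers and socket below 0.3 N and horizontal distance between pocket and front above 0.03 m), for 0.2 s.
2. the pocket is in line with the pointer and the gripper holds the turntable still (horizontal distance between pocket and front below 0.012 m and contact force between the fingers and turntable above 3 N and angular speed of turntable below 0.08 rad/s), for 0.2 s.
At the end, for the whole second after the job is handed in: The socket stands on the floor of its own pocket (within 6 mm of its centre, 4 mm in height, 7 deg upright), not touched by the fingers; the pocket is within 12 mm (8 deg) of its place at the pointer; the turntable is still (under 0.08 rad/s) and the fingers hold the turntable with more than 3 N (all of step 2 and horizontal distance between socket and pocket below 0.006 m and z of socket in the frame of pocket between -0.004 and 0.004 m and angle between socket's own z axis and vertical below 0.12 rad and contact force between the fingers and socket below 0.3 N); the arm keeps its last pose, push and grip.
It fails at once if the carton is shifted by more than 30 mm (distance of carton from where it was at the start of the episode above 0.03 m).
It fails at once if the drink is shifted by more than 30 mm (distance of drink from where it was at the start of the episode above 0.03 m).
It fails at once if the wrench is shifted by more than 30 mm (distance of wrench from where it was at the start of the episode above 0.03 m).
It also fails if it takes over 61 s, if anything falls off the work surface, if the arm or the gripper's body presses on something with over 40 N, if the wrist force passes 120 N, or if a joint passes its speed limit or range.

## Robot

A 6-joint arm with a two-finger parallel gripper is mounted at the origin on the work surface. World frame = base frame: x ahead of the robot, y to its left, z up, the work surface at z = 0. Lengths are in m, angles in rad, forces in N, time in s.
With the tool pointing down it reaches from about 0.25 to 0.725 m from the base axis. Payload 4 kg.
Tool frame: the origin (TCP) lies on the centre line of the jaws, within the pads' length; the fingertips stand 17 mm ahead of it and the grasp point (between the pads) lies 2 mm behind it (r.nose_length is the distance from the TCP to the fingertips, in m); z points along the fingers, y is the line along which they close (so a half turn about z gives the same grasp; the last joint's range is limited). The gripper opens to 85 mm and grips with 20 to 120 N. Pads are 22 mm wide; open, the fingers measure 114 mm over their backs; the gripper's body (76 mm by 85 mm) begins 54 mm behind the grasp point. The pads swing forward as they close: fully open they stand 13 mm farther back than shut.
Start: joints at [1.347, 0.241, 0.005, 1.335, 0, 1.571], TCP at [0.111, 0.488, 0.248] pointing down, gripper open.
Joint ranges: [-2.72, 2.72], [-1.05, 1.87], [-1.09, 1.28], [-1.99, 2.15], [-1.42, 1.44], [-3.14, 3.14]. Speed limits (rad/s): [2.79, 2.79, 3.14, 3.14, 3.14, 3.14].

## Interface

Orientations are given as a 3x3 rotation matrix whose columns are the frame's x, y, z axes.
In Python, from station import r, vision gives the robot as it stands. The module is installed in compiled form; this text tells all that it offers.
- The arm moves only by the tool apply_moves, never from a script. Its argument "commands" is a list of rows, each an object of numbers: "dx", "dy", "dz": the shift along the tool's x, y, z in m; "ax", "ay", "az": the turn, a rotation vector about the tool's x, y, z in rad; "jaw": the opening, from -1 (shut) to 1 (fully open). In form: [{"dx": .., "dy": .., "dz": .., "ax": .., "ay": .., "az": .., "jaw": ..}, ...]. A call has 1 to 12 rows; each row is the pose to reach, as a shift and turn from the pose commanded when the call began, along the tool's axes at that moment; what a row does not reach only later rows make up. A row lasts 1/12 s, in which the tool goes at most 41.7 mm and 7.16 degrees, less where a joint would pass 70% of its speed; a pose out of reach is approached as far as the arm can. A call with a gripper value outside its range is refused whole. The fingers move at their own pace and stop on an object; "newtons" is the grip in N (left out, the last holds). Time passes only in rows, so rows that repeat a pose let the fingers close. It gives the time, the measured TCP pose, the force, the opening and the grip force at its end, in the units of the state.
- r.observe(): the state, without advancing time (a new reading comes with each control period).
- vision.read_camera(name): name is "scene" or "side" or "wrist"; returns the picture (480x640x3 uint8, red, green, blue); there is no depth.
- vision.get_calibration(name): a dict with "fx", "fy", "cx", "cy" (pixels), "distortion" ([k1, k2, p1, p2, k3] as OpenCV has them; the pictures are not rectified), "cam_to_world" (4x4, takes a point from camera to world coordinates); the wrist camera has in their place "tool_from_camera" (4x4, takes a point from camera to tool coordinates, whose origin is the TCP and whose axes are the flange's). Camera axes: x right, y up, looking along -z (the intrinsics and any distortion apply to the point x, -y, -z); pixel columns grow to the right and rows downward; lengths in m; the calibration is good to about 2 mm. A picture is of the moment at which its call begins: read the wrist's pose just before it. get_calibration takes no time and is no camera call.
- r.close_job(): hands the job in; it is judged then, once.
The state is a dict: "time": time; "joint_positions": joint angles; "joint_vel": joint speeds; "tau": joint torques, N m; "tool_pos": TCP position; "tcp_rot": TCP orientation; "wrist_force": force on the tool from outside, world axes, zero at the start; "wrist_torque": the same for the moment, N m; "finger_gap": opening from 0.0 (shut) to 1.0 (fully open); "finger_force": force on a finger pad.
Only numpy, scipy, OpenCV 4.12 (cv2) and the standard library are available. Lean on these libraries where they do the work, as an engineer would, in place of code of your own. Each camera call takes 0.05 s, during which the arm holds its last target. There are 200 camera calls.

## Working session

There is one attempt and no reset: what is moved stays moved. The work goes in short steps, Python scripts to look and compute and a tool call to move; the robot and the scene stay as the last step left them, time stands still between calls to the robot, and variables do not carry over. Pictures are saved under pics/ and viewed, at most 10 in all, crops included, and the job is handed in when it is done.

Besides the shell and the picture viewer there is one more tool, called after ">>>" in YAML: its name, and indented under it one key for each argument. apply_moves: Moves the arm, as the interface text tells. Its arguments: {"type":"object","properties":{"commands":{"type":"array"},"newtons":{"type":"number"}},"required":["commands"]}

```bash
mkdir -p pics; cat > h.py <<'E'
import numpy as np, cv2
from station import r, vision
def snap(name, fn=None):
    o=r.observe(); im=vision.read_camera(name)
    if fn: cv2.imwrite('pics/'+fn, im[:,:,::-1])
    return o, im
def ray(name, uv, o=None):
    c=vision.get_calibration(name)
    K=np.array([[c['fx'],0,c['cx']],[0,c['fy'],c['cy']],[0,0,1]])
    p=cv2.undistortPoints(np.array([[uv]],float),K,np.array(c['distortion'],float))[0,0]
    d=np.array([p[0],-p[1],-1.])
    T=pose(name,o)
    return T[:3,3], T[:3,:3]@d
def pose(name,o=None):
    c=vision.get_calibration(name)
    if 'cam_to_world' in c: return np.array(c['cam_to_world'])
    W=np.eye(4); W[:3,:3]=np.array(o['tcp_rot']); W[:3,3]=o['tool_pos']
    return W@np.array(c['tool_from_camera'])
def plane(name,uv,z,o=None):
    p,d=ray(name,uv,o); return p+d*(z-p[2])/d[2]
def proj(name,P,o=None):
    c=vision.get_calibration(name); T=np.linalg.inv(pose(name,o)); q=T[:3,:3]@np.array(P,float)+T[:3,3]
    K=np.array([[c['fx'],0,c['cx']],[0,c['fy'],c['cy']],[0,0,1]])
    return cv2.projectPoints(np.array([[q[0],-q[1],-q[2]]]),np.zeros(3),np.zeros(3),K,np.array(c['distortion'],float))[0][0,0]
E
python3 - <<'E'
from h import *
o,a=snap('scene','s0.png'); _,b=snap('side','d0.png'); 
cv2.imwrite('pics/both.png',cv2.resize(np.vstack([a,b])[:,:,::-1],(400,600))) 
print(o['tcp_rot'],pose('scene')[:3,3],pose('side')[:3,3])
E
```

```text
[[-9.75070367e-01  2.21895423e-01 -4.48690032e-04]
 [ 2.21895876e-01  9.75068168e-01 -2.07060235e-03]
 [-2.19538174e-05 -2.11854546e-03 -9.99997756e-01]] [1.30486857 0.44997883 1.01405015] [ 0.46614302 -0.78671305  0.72458763]
```

View pics/s0.png

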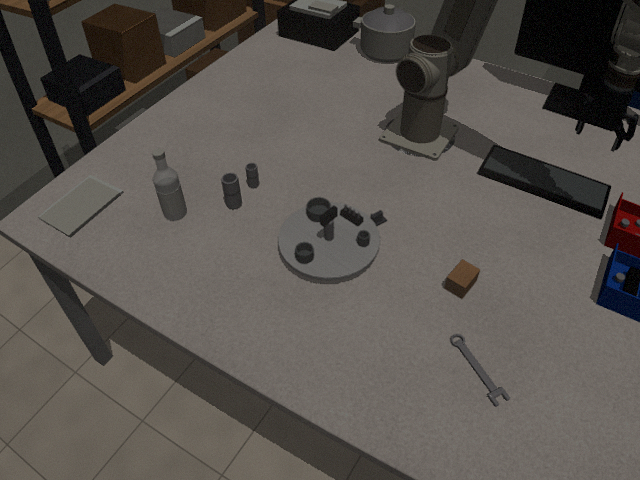

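View pics/d0.png

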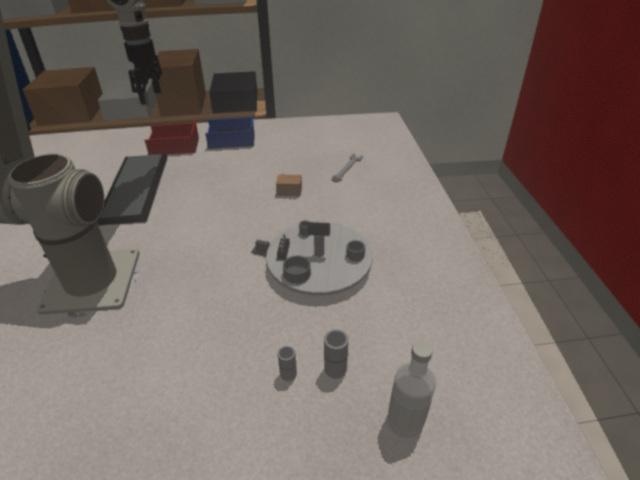

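Socket candidates are scene (252,175)/side (287,362), which is smaller, and scene (232,190)/side (336,354), which is larger. The smaller one fits the task text. The caddy is at scene (329,240), and the pointer tab is at scene (378,217)/side (262,247).

```bash
python3 - <<'E'
from h import *
a=cv2.imread('pics/s0.png'); b=cv2.imread('pics/d0.png')
A=cv2.resize(a[150:290,215:395],(720,560),interpolation=cv2.INTER_CUBIC)[:, :]
B=cv2.resize(b[210:390,245:385],(467,600))
def br(x): return cv2.convertScaleAbs(x,alpha=1.8)
out=np.zeros((600,800,3),np.uint8)
A=cv2.resize(a[150:290,215:395],None,fx=2.5,fy=2.5,interpolation=cv2.INTER_CUBIC); B=cv2.resize(b[210:390,245:385],None,fx=2.5,fy=2.5,interpolation=cv2.INTER_CUBIC)
out[:A.shape[0],:A.shape[1]]=br(A); out[:B.shape[0],450:800]=br(B)
cv2.imwrite('pics/crop.png',out)
def tri(u,v):
    (p,d),(q,e)=ray('scene',u),ray('side',v)
    s=np.linalg.lstsq(np.c_[d,-e],q-p,rcond=None)[0]; x,y=p+d*s[0],q+e*s[1]; return ((x+y)/2).round(4),np.linalg.norm(x-y).round(4)
print('small top',tri((251.5,166),(287,350)))
print('big top',tri((231,177),(336,337)))
print('bar',tri((329,214),(319,229)))
print('pointer',plane('scene',(378,217),.02),plane('side',(262,247),.02))
# disc rim ellipse
for n,im in (('scene',a),('side',b)):
    hsv=cv2.cvtColor(im,cv2.COLOR_BGR2HSV); 
    print(n, [im[y,x].tolist() for x,y in ((329,262),(290,250),(265,262))] if n=='scene' else [im[y,x].tolist() for x,y in ((330,280),(360,270),(400,270))])
E
```

```text
small top (array([ 0.4514, -0.3005,  0.0724]), np.float64(0.0059))
big top (array([ 0.5379, -0.3009,  0.0981]), np.float64(0.0087))
bar (array([ 0.5393, -0.0077,  0.1113]), np.float64(0.0098))
pointer [0.40141514 0.06155742 0.02      ] [0.4080194  0.04883442 0.02      ]
scene [[97, 101, 103], [103, 105, 106], [102, 107, 113]]
side [[144, 147, 150], [144, 148, 152], [141, 148, 156]]
```

View pics/crop.png

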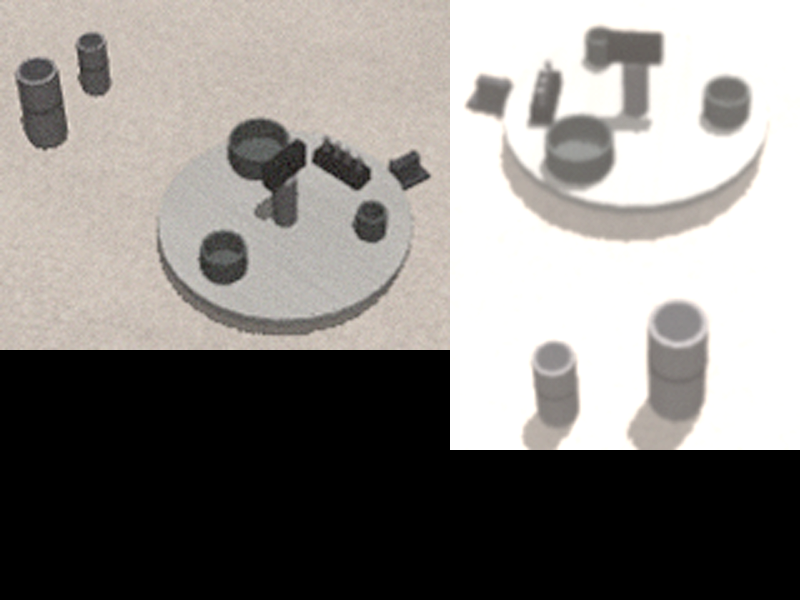

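The crop confirms that the small one (crop (92,65), top measured 72 mm) is the socket, since the other is 98 mm tall. The middle-sized cup, opposite the bit block, is at scene (304,250)/side (356,246).

>>> apply_moves:
  commands:
    - {"dx": -0.506, "dy": -0.693, "dz": 0.04, "jaw": 1}
    - {"dx": -0.506, "dy": -0.693, "dz": 0.04, "jaw": 1}
    - {"dx": -0.506, "dy": -0.693, "dz": 0.04, "jaw": 1}
    - {"dx": -0.506, "dy": -0.693, "dz": 0.04, "jaw": 1}
    - {"dx": -0.506, "dy": -0.693, "dz": 0.04, "jaw": 1}
    - {"dx": -0.506, "dy": -0.693, "dz": 0.04, "jaw": 1}
    - {"dx": -0.506, "dy": -0.693, "dz": 0.04, "jaw": 1}
    - {"dx": -0.506, "dy": -0.693, "dz": 0.04, "jaw": 1}
    - {"dx": -0.506, "dy": -0.693, "dz": 0.04, "jaw": 1}
    - {"dx": -0.506, "dy": -0.693, "dz": 0.04, "jaw": 1}
    - {"dx": -0.506, "dy": -0.693, "dz": 0.04, "jaw": 1}
    - {"dx": -0.506, "dy": -0.693, "dz": 0.04, "jaw": 1}

```text
validation failed for argument at $.co...
```

```bash
cat >> h.py <<'E'
def tri(u,v):
    (p,d),(q,e)=ray('scene',u),ray('side',v)
    s=np.linalg.lstsq(np.c_[d,-e],q-p,rcond=None)[0]; x,y=p+d*s[0],q+e*s[1]; return ((x+y)/2).round(4)
def go(P,o=None,ydir=None):
    "tool-frame shift to world P, and az turning tool y to ydir (nearest, mod pi), tilt fix"
    o=o or r.observe(); R=np.array(o['tcp_rot']); s=R.T@(np.array(P)-o['tool_pos'])
    from scipy.spatial.transform import Rotation as Ro
    y=np.array([*(ydir if ydir is not None else R[:2,1]),0.]); y/=np.linalg.norm(y)
    if y@R[:,1]<0: y=-y
    z=np.array([0,0,-1.]); G=np.c_[np.cross(y,z),y,z]
    print('shift',s.round(4),'rot',Ro.from_matrix(R.T@G).as_rotvec().round(4),'pos',np.round(o['tool_pos'],4),'t',o['time'],'j',np.round(o['joint_positions'],2))
E
python3 - <<'E'
from h import *
go([.4514,-.3005,.20],ydir=(0,1))
print('pocket rim',tri((304.6,247.2),(355.8,245.2)),plane('scene',(304.6,247.2),.066),plane('side',(355.8,245.2),.066))
print('large rim',tri((318.6,206),(277+0,0)) if 0 else plane('scene',(319.2,206.5),.066),plane('side',(297,265.5),.066))
print('drink',plane('scene',(173,213),0),plane('side',(408,425),0),'carton',plane('scene',(461,290),0))
E
```

```text
shift [-0.5068 -0.6922  0.0488] rot [-1.800e-03 -2.000e-04 -2.238e-01] pos [0.1108 0.487  0.2475] t 0.1 j [1.35 0.24 0.   1.34 0.   1.57]
pocket rim [ 0.6228 -0.0238  0.0677] [ 0.61748189 -0.02347638  0.066     ] [ 0.62603178 -0.02523493  0.066     ]
large rim [ 0.48440107 -0.0641573   0.066     ] [ 0.48719132 -0.07724776  0.066     ]
drink [ 0.64599097 -0.42749741  0.        ] [ 0.65040128 -0.43155169  0.        ] carton [0.49846186 0.33028015 0.        ]
```

>>> apply_moves:
  commands:
    - {"dx": -0.506, "dy": -0.693, "dz": 0.04, "ax": 0, "ay": 0, "az": 0, "jaw": 1}
    - {"dx": -0.506, "dy": -0.693, "dz": 0.04, "ax": 0, "ay": 0, "az": 0, "jaw": 1}

```text
time: 0.27
tool_pos: [0.1437, 0.4111, 0.2431]
tcp_rot: [[-0.976, 0.219, -0.0], [0.219, 0.976, -0.002], [-0.0, -0.002, -1.0]]
wrist_force: [1.1, -0.7, -0.2]
finger_gap: 0.997
finger_force: 0.0
```

>>> apply_moves:
  commands:
    - {"dx": -0.456, "dy": -0.627, "dz": 0.04, "ax": 0, "ay": 0, "az": -0.22, "jaw": 1}
    - {"dx": -0.456, "dy": -0.627, "dz": 0.04, "ax": 0, "ay": 0, "az": -0.22, "jaw": 1}
    - {"dx": -0.456, "dy": -0.627, "dz": 0.04, "ax": 0, "ay": 0, "az": -0.22, "jaw": 1}
    - {"dx": -0.456, "dy": -0.627, "dz": 0.04, "ax": 0, "ay": 0, "az": -0.22, "jaw": 1}
    - {"dx": -0.456, "dy": -0.627, "dz": 0.04, "ax": 0, "ay": 0, "az": -0.22, "jaw": 1}
    - {"dx": -0.456, "dy": -0.627, "dz": 0.04, "ax": 0, "ay": 0, "az": -0.22, "jaw": 1}
    - {"dx": -0.456, "dy": -0.627, "dz": 0.04, "ax": 0, "ay": 0, "az": -0.22, "jaw": 1}
    - {"dx": -0.456, "dy": -0.627, "dz": 0.04, "ax": 0, "ay": 0, "az": -0.22, "jaw": 1}
    - {"dx": -0.456, "dy": -0.627, "dz": 0.04, "ax": 0, "ay": 0, "az": -0.22, "jaw": 1}
    - {"dx": -0.456, "dy": -0.627, "dz": 0.04, "ax": 0, "ay": 0, "az": -0.22, "jaw": 1}
    - {"dx": -0.456, "dy": -0.627, "dz": 0.04, "ax": 0, "ay": 0, "az": -0.22, "jaw": 1}
    - {"dx": -0.456, "dy": -0.627, "dz": 0.04, "ax": 0, "ay": 0, "az": -0.22, "jaw": 1}

```text
time: 1.27
tool_pos: [0.3397, -0.0479, 0.2187]
tcp_rot: [[-1.0, 0.005, 0.0], [0.005, 1.0, 0.0], [-0.0, 0.0, -1.0]]
wrist_force: [0.8, 1.3, 0.3]
finger_gap: 0.997
finger_force: 0.0
```

```bash
python3 - <<'E'
from h import *
go([.4514,-.3005,.20],ydir=(0,1))
E
```

```text
shift [-0.1128 -0.2521  0.0187] rot [ 0.0002  0.0005 -0.0046] pos [ 0.3397 -0.0479  0.2187] t 1.2667 j [-0.14 -0.06 -0.41  1.22  0.   -0.14]
```

>>> apply_moves:
  commands:
    - {"dx": -0.112, "dy": -0.25, "dz": 0.018, "ax": 0, "ay": 0, "az": 0, "jaw": 0.6}
    - {"dx": -0.112, "dy": -0.25, "dz": 0.018, "ax": 0, "ay": 0, "az": 0, "jaw": 0.6}
    - {"dx": -0.112, "dy": -0.25, "dz": 0.018, "ax": 0, "ay": 0, "az": 0, "jaw": 0.6}
    - {"dx": -0.112, "dy": -0.25, "dz": 0.018, "ax": 0, "ay": 0, "az": 0, "jaw": 0.6}
    - {"dx": -0.112, "dy": -0.25, "dz": 0.018, "ax": 0, "ay": 0, "az": 0, "jaw": 0.6}
    - {"dx": -0.112, "dy": -0.25, "dz": 0.018, "ax": 0, "ay": 0, "az": 0, "jaw": 0.6}
    - {"dx": -0.112, "dy": -0.25, "dz": 0.018, "ax": 0, "ay": 0, "az": 0, "jaw": 0.6}
    - {"dx": -0.112, "dy": -0.25, "dz": 0.018, "ax": 0, "ay": 0, "az": 0, "jaw": 0.6}
    - {"dx": -0.112, "dy": -0.25, "dz": 0.018, "ax": 0, "ay": 0, "az": 0, "jaw": 0.6}
    - {"dx": -0.112, "dy": -0.25, "dz": 0.018, "ax": 0, "ay": 0, "az": 0, "jaw": 0.6}

```text
time: 2.1
tool_pos: [0.45, -0.2953, 0.2001]
tcp_rot: [[-1.0, 0.004, -0.002], [0.004, 1.0, 0.002], [0.002, 0.002, -1.0]]
wrist_force: [-1.1, -0.4, -0.8]
finger_gap: 0.801
finger_force: 0.0
```

```bash
python3 - <<'E'
from h import *
o,im=snap('wrist','w1.png')
print(proj('wrist',[.4514,-.3005,.07],o))
go([.4514,-.3005,.05],ydir=(0,1))
E
```

```text
[309.92860934 238.7612083 ]
shift [-0.0015 -0.0057  0.1505] rot [ 0.0011 -0.0013 -0.0031] pos [ 0.4501 -0.295   0.2005] t 2.15 j [-0.58  0.34  0.02  1.25  0.   -0.58]
```

View pics/w1.png

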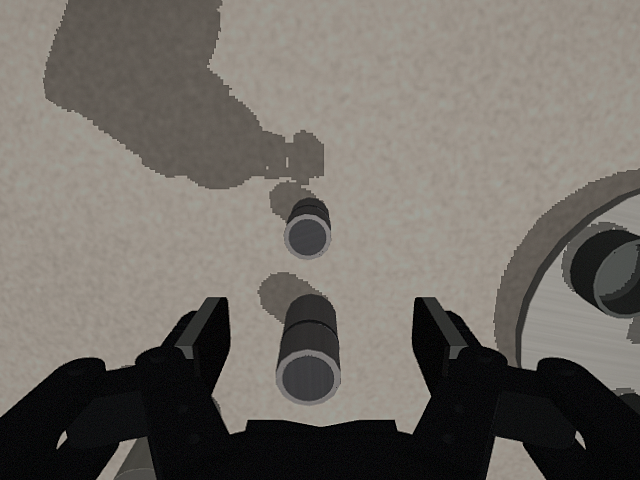

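Wrist view: the socket's top rim is at (308,237), against a prediction of (310,239). The estimate is good to about 1–2 mm, so I'm going down.

```bash
python3 - <<'E'
from h import *
o=r.observe(); P=plane('wrist',(307.7,236.8),.07,o); print(P)
go([P[0],P[1],.05],o,ydir=(0,1))
E
```

```text
[ 0.4503121  -0.30165753  0.07      ]
shift [-0.0004 -0.0069  0.1505] rot [ 0.0011 -0.0013 -0.0031] pos [ 0.4501 -0.295   0.2005] t 2.15 j [-0.58  0.34  0.02  1.25  0.   -0.58]
```

>>> apply_moves:
  commands:
    - {"dx": -0.001, "dy": -0.006, "dz": 0.03, "ax": 0, "ay": 0, "az": 0, "jaw": 0.6}
    - {"dx": -0.001, "dy": -0.006, "dz": 0.06, "ax": 0, "ay": 0, "az": 0, "jaw": 0.6}
    - {"dx": -0.001, "dy": -0.006, "dz": 0.09, "ax": 0, "ay": 0, "az": 0, "jaw": 0.6}
    - {"dx": -0.001, "dy": -0.006, "dz": 0.12, "ax": 0, "ay": 0, "az": 0, "jaw": 0.6}
    - {"dx": -0.001, "dy": -0.006, "dz": 0.14, "ax": 0, "ay": 0, "az": 0, "jaw": 0.6}
    - {"dx": -0.001, "dy": -0.006, "dz": 0.15, "ax": 0, "ay": 0, "az": 0, "jaw": 0.6}
    - {"dx": -0.001, "dy": -0.006, "dz": 0.15, "ax": 0, "ay": 0, "az": 0, "jaw": 0.6}
    - {"dx": -0.001, "dy": -0.006, "dz": 0.15, "ax": 0, "ay": 0, "az": 0, "jaw": 0.6}

```text
time: 2.82
tool_pos: [0.452, -0.3015, 0.0516]
tcp_rot: [[-1.0, 0.003, 0.0], [0.003, 1.0, -0.0], [-0.0, -0.0, -1.0]]
wrist_force: [0.2, 0.7, 1.2]
finger_gap: 0.801
finger_force: 0.0
```

>>> apply_moves:
  commands:
    - {"dx": 0, "dy": 0, "dz": 0, "ax": 0, "ay": 0, "az": 0, "jaw": 0}
    - {"dx": 0, "dy": 0, "dz": 0, "ax": 0, "ay": 0, "az": 0, "jaw": -0.2}
    - {"dx": 0, "dy": 0, "dz": 0, "ax": 0, "ay": 0, "az": 0, "jaw": -0.5}
    - {"dx": 0, "dy": 0, "dz": 0, "ax": 0, "ay": 0, "az": 0, "jaw": -1}
    - {"dx": 0, "dy": 0, "dz": 0, "ax": 0, "ay": 0, "az": 0, "jaw": -1}
    - {"dx": 0, "dy": 0, "dz": 0, "ax": 0, "ay": 0, "az": 0, "jaw": -1}
    - {"dx": 0, "dy": 0, "dz": 0, "ax": 0, "ay": 0, "az": 0, "jaw": -1}
    - {"dx": 0, "dy": 0, "dz": 0, "ax": 0, "ay": 0, "az": 0, "jaw": -1}
  newtons: 40

```text
time: 3.48
tool_pos: [0.4529, -0.3028, 0.0525]
tcp_rot: [[-1.0, 0.004, 0.003], [0.004, 1.0, -0.001], [-0.003, -0.001, -1.0]]
wrist_force: [0.2, -0.0, 6.7]
finger_gap: 0.363
finger_force: 39.2
```

>>> apply_moves:
  commands:
    - {"dx": 0, "dy": 0, "dz": -0.04, "ax": 0, "ay": 0, "az": 0, "jaw": -1}
    - {"dx": 0, "dy": 0, "dz": -0.08, "ax": 0, "ay": 0, "az": 0, "jaw": -1}
    - {"dx": 0, "dy": 0.0, "dz": -0.12, "ax": 0, "ay": 0, "az": 0, "jaw": -1}
    - {"dx": -0.01, "dy": 0.02, "dz": -0.145, "ax": 0, "ay": 0, "az": 0, "jaw": -1}
    - {"dx": -0.03, "dy": 0.05, "dz": -0.145, "ax": 0, "ay": 0, "az": 0, "jaw": -1}
    - {"dx": -0.05, "dy": 0.08, "dz": -0.145, "ax": 0, "ay": 0, "az": 0, "jaw": -1}
    - {"dx": -0.07, "dy": 0.11, "dz": -0.145, "ax": 0, "ay": 0, "az": 0, "jaw": -1}
    - {"dx": -0.09, "dy": 0.14, "dz": -0.145, "ax": 0, "ay": 0, "az": 0, "jaw": -1}
    - {"dx": -0.11, "dy": 0.17, "dz": -0.145, "ax": 0, "ay": 0, "az": 0, "jaw": -1}
    - {"dx": -0.13, "dy": 0.2, "dz": -0.145, "ax": 0, "ay": 0, "az": 0, "jaw": -1}
    - {"dx": -0.15, "dy": 0.23, "dz": -0.145, "ax": 0, "ay": 0, "az": 0, "jaw": -1}
    - {"dx": -0.155, "dy": 0.25, "dz": -0.145, "ax": 0, "ay": 0, "az": 0, "jaw": -1}

```text
time: 4.48
tool_pos: [0.61, -0.0496, 0.1952]
tcp_rot: [[-1.0, 0.001, 0.001], [0.001, 1.0, 0.001], [-0.001, 0.001, -1.0]]
wrist_force: [-0.1, -0.4, -1.4]
finger_gap: 0.36
finger_force: 40.5
```

```bash
python3 - <<'E'
from h import *
o,im=snap('wrist','w2.png'); _,a=snap('scene','s2.png'); _,b=snap('side','d2.png')
go([.622,-.0245,.197],o,ydir=(0,1)); print(o['finger_gap'],o['finger_force'])
A=cv2.resize(a[130:310,230:410],(300,300)); B=cv2.resize(b[130:310,230:410],(300,300))
out=np.zeros((480,800,3),np.uint8); out[:,:500]=cv2.resize(im,(500,375))[:375].repeat(1,0) if 0 else 0
out[:375,:500]=cv2.resize(im,(500,375)); out[:240,500:]=cv2.convertScaleAbs(cv2.resize(A,(300,240)),alpha=1.6); out[240:,500:]=cv2.resize(B,(300,240))
cv2.imwrite('pics/c2.png',out[:,:,::-1])
E
```

```text
shift [-0.012   0.0251 -0.0018] rot [ 0.0011  0.0012 -0.0014] pos [ 0.61   -0.0496  0.1952] t 4.4833 j [-0.08  0.49  0.23  1.31  0.   -0.08]
0.36045262494343633 40.51157026318833
```

View pics/c2.png

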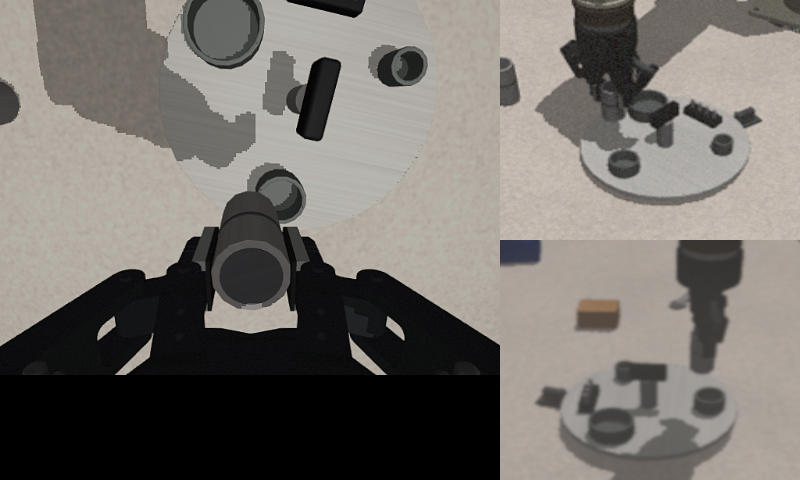

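The wrist part shows the own pocket's rim near full-frame (353,246), partly hidden by the held socket, along with the large cup (288,29), the small cup (522,85) and the bar (407,126). I'll take one enlargement for accurate rims.

```bash
python3 - <<'E'
import cv2
im=cv2.imread('pics/w2.png')
cv2.imwrite('pics/z2.png',cv2.convertScaleAbs(cv2.resize(im[0:300,220:600],(760,600),interpolation=cv2.INTER_CUBIC),alpha=1.5))
E
```

```text
(no output)
```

View pics/z2.png

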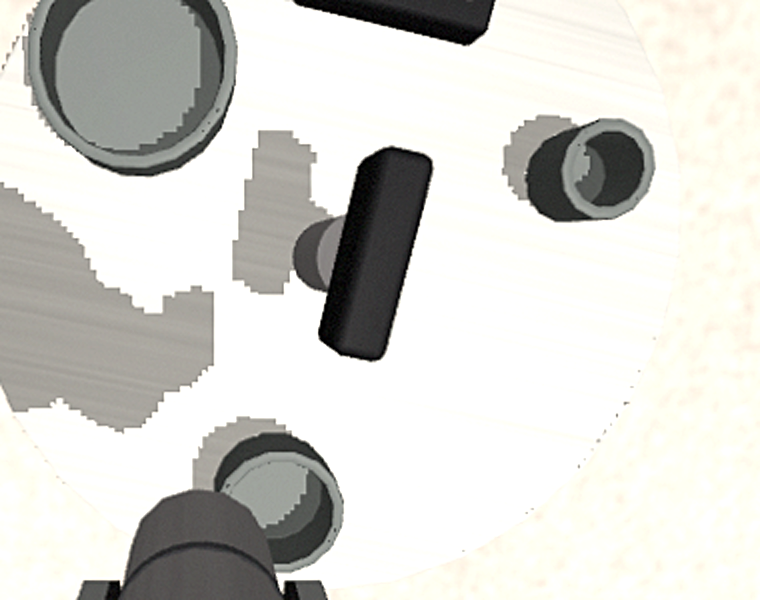

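```bash
python3 - <<'E'
from h import *
o=r.observe()
# observed pose at w2 equals present pose (arm at rest)
W=lambda x,y,z:plane('wrist',(x/2+220,y/2),z,o)[:2].round(4)
print('tool',pose('wrist',o).round(3))
for n,pts in dict(small=[(562,168),(655,168),(609,119),(609,219)],large=[(28,70),(237,70),(132,172)],pocket=[(343,510),(281,571),(281,453)]).items(): print(n,[W(*p,.066) for p in pts])
print('bar top corners (125):',[W(*p,.125) for p in [(389,148),(432,158),(384,357),(341,350)]])
S=(W(562,168,.066)+W(655,168,.066)+W(609,119,.066)+W(609,219,.066))/4
L=(W(28,70,.066)+W(237,70,.066))/2
d=S-L; n=np.array([-d[1],d[0]])/np.linalg.norm(d)
n*=np.sign(n[0]); print('S',S,'L',L,np.linalg.norm(d),'(147.2) axis',(S+L)/2+42.5e-3*n,'pocket',(S+L)/2+.1275*n)
print(vision.get_calibration('wrist')['distortion'],vision.get_calibration('wrist')['fx'])
E
```

```text
tool [[ 0.001 -0.963 -0.268  0.539]
 [ 1.     0.001 -0.    -0.049]
 [ 0.    -0.268  0.963  0.321]
 [ 0.     0.     0.     1.   ]]
small [array([0.5116, 0.0604]), array([0.5109, 0.0896]), array([0.4972, 0.0735]), array([0.5262, 0.0768])]
large [array([ 0.4847, -0.1   ]), array([ 0.4851, -0.0386]), array([ 0.5136, -0.0699])]
pocket [array([ 0.6202, -0.0018]), array([ 0.642, -0.022]), array([ 0.6006, -0.0231])]
bar top corners (125): [array([ 0.5141, -0.0059]), array([0.5162, 0.0043]), array([ 0.5622, -0.0045]), array([ 0.5605, -0.0151])]
S [0.511475 0.075075] L [ 0.4849 -0.0693] 0.14680044703610404 (147.2) axis [ 0.53998531 -0.00480619] pocket [ 0.62358094 -0.02019358]
[-0.05436927  0.          0.          0.          0.        ] 401.0081430259518
```

```bash
python3 - <<'E'
from h import *
o=r.observe(); zt=o['tool_pos'][2]+.0175
for p in [(211,272),(291,272),(251,241),(251,309)]: print(plane('wrist',(p[0]*1.28,p[1]*1.28),zt,o))
print('scene/side tri of socket bottom edge etc; tool',o['tool_pos'])
for n in ('scene','side'): print(n,proj(n,[o['tool_pos'][0],o['tool_pos'][1],zt-.07]))
E
```

```text
[ 0.60350691 -0.06472999  0.21250199]
[ 0.60355351 -0.03339075  0.21250199]
[ 0.59022665 -0.04905136  0.21250199]
[ 0.62059381 -0.04907483  0.21250199]
scene/side tri of socket bottom edge etc; tool [ 0.60772145 -0.05093373  0.19500199]
scene [295.40386255 217.4006858 ]
side [350.90904424 226.32307446]
```

>>> apply_moves:
  commands:
    - {"dx": -0.01, "dy": 0.015, "dz": 0, "ax": 0, "ay": 0, "az": 0, "jaw": -1}
    - {"dx": -0.017, "dy": 0.027, "dz": 0.0, "ax": 0, "ay": 0, "az": 0, "jaw": -1}
    - {"dx": -0.017, "dy": 0.027, "dz": 0.025, "ax": 0, "ay": 0, "az": 0, "jaw": -1}
    - {"dx": -0.017, "dy": 0.027, "dz": 0.05, "ax": 0, "ay": 0, "az": 0, "jaw": -1}
    - {"dx": -0.017, "dy": 0.027, "dz": 0.065, "ax": 0, "ay": 0, "az": 0, "jaw": -1}
    - {"dx": -0.017, "dy": 0.027, "dz": 0.065, "ax": 0, "ay": 0, "az": 0, "jaw": -1}
    - {"dx": -0.017, "dy": 0.027, "dz": 0.065, "ax": 0, "ay": 0, "az": 0, "jaw": -1}
    - {"dx": -0.017, "dy": 0.027, "dz": 0.065, "ax": 0, "ay": 0, "az": 0, "jaw": -1}

```text
time: 5.3
tool_pos: [0.6256, -0.0264, 0.1321]
tcp_rot: [[-1.0, 0.005, 0.002], [0.005, 1.0, -0.0], [-0.002, -0.0, -1.0]]
wrist_force: [-0.1, -0.2, -1.8]
finger_gap: 0.365
finger_force: 40.5
```

```bash
python3 - <<'E'
from h import *
o,im=snap('wrist','w3.png'); _,a=snap('scene','s3.png'); _,b=snap('side','d3.png')
print([r.observe()['tool_pos'].round(4) if hasattr(r.observe()['tool_pos'],'round') else r.observe()['tool_pos'] for _ in range(3)],o['tool_pos'])
A=a[190:270,265:345]; B=b[190:270,315:395]
out=np.zeros((600,800,3),np.uint8)
out[:400,:400]=cv2.convertScaleAbs(cv2.resize(A,(400,400),interpolation=cv2.INTER_CUBIC),alpha=1.8); out[:400,400:]=cv2.resize(B,(400,400),interpolation=cv2.INTER_CUBIC)
out[400:,:400]=cv2.resize(im[140:300,160:480],(400,200))
cv2.imwrite('pics/c3.png',out[:,:,::-1])
E
```

```text
[array([ 0.626 , -0.0261,  0.1327]), array([ 0.626 , -0.0261,  0.1327]), array([ 0.626 , -0.0261,  0.1327])] [ 0.62556834 -0.02637255  0.13207437]
```

View pics/c3.png

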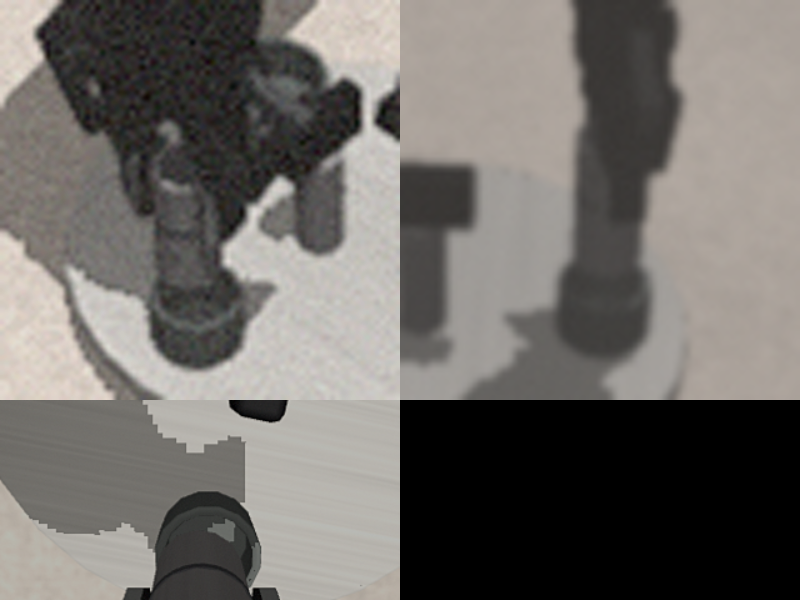

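```bash
python3 - <<'E'
from h import *
from scipy.optimize import fsolve
f=lambda us,ud,z: fsolve(lambda p:[proj('scene',[*p,z])[0]-us,proj('side',[*p,z])[0]-ud],[.62,-.024])
s=f(302.6,356.7,.088); c=f(304.4,355.6,.060); print('socket',s,'cup',c,'move',c-s)
E
```

```text
socket [ 0.62782275 -0.02143707] cup [ 0.62702285 -0.01827253] move [-0.0007999   0.00316454]
```

>>> apply_moves:
  commands:
    - {"dx": 0, "dy": 0.0028, "dz": 0, "ax": 0, "ay": 0, "az": 0, "jaw": -1}
    - {"dx": 0, "dy": 0.0028, "dz": 0.006, "ax": 0, "ay": 0, "az": 0, "jaw": -1}
    - {"dx": 0, "dy": 0.0028, "dz": 0.011, "ax": 0, "ay": 0, "az": 0, "jaw": -1}
    - {"dx": 0, "dy": 0.0028, "dz": 0.014, "ax": 0, "ay": 0, "az": 0, "jaw": -1}
    - {"dx": 0, "dy": 0.0028, "dz": 0.017, "ax": 0, "ay": 0, "az": 0, "jaw": -1}
    - {"dx": 0, "dy": 0.0028, "dz": 0.019, "ax": 0, "ay": 0, "az": 0, "jaw": -1}
    - {"dx": 0, "dy": 0.0028, "dz": 0.019, "ax": 0, "ay": 0, "az": 0, "jaw": -1}
    - {"dx": 0, "dy": 0.0028, "dz": 0.019, "ax": 0, "ay": 0, "az": 0, "jaw": -1}

```text
time: 6.12
tool_pos: [0.6251, -0.023, 0.1116]
tcp_rot: [[-1.0, 0.004, 0.0], [0.004, 1.0, -0.0], [-0.0, -0.0, -1.0]]
wrist_force: [1.2, -0.1, -2.7]
finger_gap: 0.359
finger_force: 40.5
```

>>> apply_moves:
  commands:
    - {"dx": 0, "dy": 0, "dz": 0.004, "ax": 0, "ay": 0, "az": 0, "jaw": -1}
    - {"dx": 0, "dy": 0, "dz": 0.008, "ax": 0, "ay": 0, "az": 0, "jaw": -1}
    - {"dx": 0, "dy": 0, "dz": 0.012, "ax": 0, "ay": 0, "az": 0, "jaw": -1}
    - {"dx": 0, "dy": 0, "dz": 0.016, "ax": 0, "ay": 0, "az": 0, "jaw": -1}
    - {"dx": 0, "dy": 0, "dz": 0.016, "ax": 0, "ay": 0, "az": 0, "jaw": -1}
    - {"dx": 0, "dy": 0, "dz": 0.016, "ax": 0, "ay": 0, "az": 0, "jaw": -1}

```text
time: 6.62
tool_pos: [0.6251, -0.0231, 0.0953]
tcp_rot: [[-1.0, 0.004, 0.0], [0.004, 1.0, -0.0], [-0.0, -0.0, -1.0]]
wrist_force: [1.5, -0.6, -2.4]
finger_gap: 0.364
finger_force: 40.4
```

Going further until it touches the floor.

>>> apply_moves:
  commands:
    - {"dx": 0, "dy": 0, "dz": 0.001, "ax": 0, "ay": 0, "az": 0, "jaw": -1}
    - {"dx": 0, "dy": 0, "dz": 0.002, "ax": 0, "ay": 0, "az": 0, "jaw": -1}
    - {"dx": 0, "dy": 0, "dz": 0.003, "ax": 0, "ay": 0, "az": 0, "jaw": -1}
    - {"dx": 0, "dy": 0, "dz": 0.003, "ax": 0, "ay": 0, "az": 0, "jaw": -1}

```text
time: 6.95
tool_pos: [0.6252, -0.023, 0.0936]
tcp_rot: [[-1.0, 0.004, 0.001], [0.004, 1.0, -0.0], [-0.001, -0.0, -1.0]]
wrist_force: [1.4, -0.8, 2.1]
finger_gap: 0.36
finger_force: 40.8
```

>>> apply_moves:
  commands:
    - {"dx": 0, "dy": 0, "dz": 0, "ax": 0, "ay": 0, "az": 0, "jaw": 0}
    - {"dx": 0, "dy": 0, "dz": 0, "ax": 0, "ay": 0, "az": 0, "jaw": 0.3}
    - {"dx": 0, "dy": 0, "dz": 0, "ax": 0, "ay": 0, "az": 0, "jaw": 0.3}
    - {"dx": 0, "dy": 0, "dz": 0, "ax": 0, "ay": 0, "az": 0, "jaw": 0.3}
    - {"dx": 0, "dy": 0, "dz": 0, "ax": 0, "ay": 0, "az": 0, "jaw": 0.3}
    - {"dx": 0, "dy": 0, "dz": 0, "ax": 0, "ay": 0, "az": 0, "jaw": 0.3}
    - {"dx": 0, "dy": 0, "dz": -0.03, "ax": 0, "ay": 0, "az": 0, "jaw": 0.3}
    - {"dx": 0, "dy": 0, "dz": -0.07, "ax": 0, "ay": 0, "az": 0, "jaw": 0.3}
    - {"dx": 0, "dy": 0, "dz": -0.1, "ax": 0, "ay": 0, "az": 0, "jaw": 0.3}
    - {"dx": 0.03, "dy": 0, "dz": -0.11, "ax": 0, "ay": 0, "az": 0, "jaw": 0.3}
    - {"dx": 0.05, "dy": 0.01, "dz": -0.11, "ax": 0, "ay": 0, "az": 0, "jaw": 0.3}
    - {"dx": 0.05, "dy": 0.01, "dz": -0.11, "ax": 0, "ay": 0, "az": 0, "jaw": 0.3}

```text
time: 7.95
tool_pos: [0.5719, -0.0118, 0.2042]
tcp_rot: [[-1.0, 0.003, -0.001], [0.003, 1.0, 0.001], [0.001, 0.001, -1.0]]
wrist_force: [-1.7, -0.1, -1.5]
finger_gap: 0.647
finger_force: 0.0
```

```bash
python3 - <<'E'
from h import *
o,im=snap('wrist','w4.png'); print(o['tool_pos'],o['time'],o['joint_positions'])
cv2.imwrite('pics/v4.png',im[:,:,::-1])
E
```

```text
[ 0.57192434 -0.01181642  0.20423286] 7.95 [-2.10430818e-02  4.05188678e-01  1.21362962e-01  1.28797427e+00
  7.69138699e-04 -1.79665571e-02]
```

View pics/v4.png

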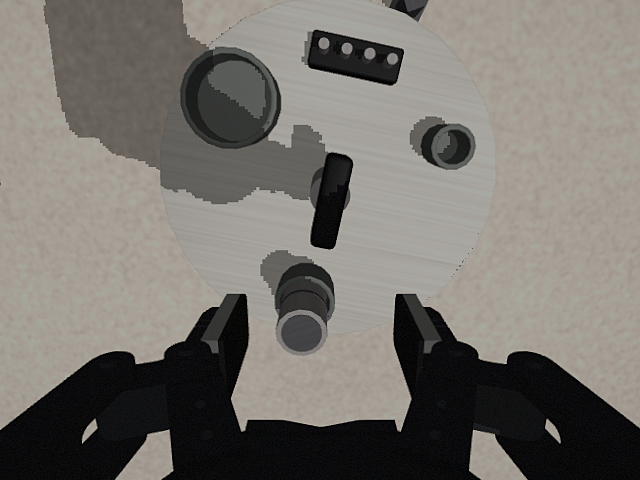

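The socket stands seated in the middle cup at (303,310), with the bar at (332,200) and the pointer at the top edge at (407,5).

```bash
python3 - <<'E'
from h import *
o=r.observe(); im=cv2.imread('pics/w4.png')
m=((im.max(2)<38)*255).astype(np.uint8); m[:,:290]=0; m[:,380:]=0; m[:120]=0; m[270:]=0
n,l,st,c=cv2.connectedComponentsWithStats(m); k=1+st[1:,4].argmax(); print('bar mask',st[k],c[k])
ax=np.array([.5395,-.005]);
for dz in (.125,.11): print('axis at',dz,plane('wrist',c[k],dz,o)[:2])
for a in (-9,-10.5,-12):
  t=np.deg2rad(a); u=np.array([np.cos(t),np.sin(t)]); print(a,[proj('wrist',[*(ax+s*u),.125],o).round(0).tolist() for s in (-.025,0,.025)])
rr=cv2.minAreaRect(np.argwhere(l==k)[:,::-1].astype(np.float32)); print(rr)
p=tri((378.5,217.5),(261,248)); print('pointer',p, np.rad2deg(np.arctan2(*(p[:2]-ax)[::-1])))
print('pointer wrist', proj('wrist',[*p[:2],.017],o))
go([*ax,.165],o,ydir=(np.sin(np.deg2rad(10.5)),np.cos(np.deg2rad(10.5))))
E
```

```text
bar mask [ 311  153   42   96 2510] [330.70159363 200.19760956]
axis at 0.125 [ 0.54039257 -0.00523943]
axis at 0.11 [ 0.54300901 -0.00486051]
-9 [[339.0, 150.0], [331.0, 198.0], [324.0, 244.0]]
-10.5 [[340.0, 150.0], [331.0, 198.0], [322.0, 244.0]]
-12 [[342.0, 150.0], [331.0, 198.0], [321.0, 244.0]]
((330.1588439941406, 200.53530883789062), (28.30942726135254, 95.34095001220703), 12.528807640075684)
pointer [0.4011 0.0595 0.0121] 155.01257615861562
pointer wrist [419.51793949 -22.24758587]
shift [0.034  0.0072 0.0387] rot [2.000e-04 1.000e-04 1.803e-01] pos [ 0.5735 -0.0123  0.2037] t 8.0 j [-0.02  0.41  0.12  1.29  0.   -0.02]
```

>>> apply_moves:
  commands:
    - {"dx": 0.03, "dy": 0.007, "dz": 0, "ax": 0, "ay": 0, "az": 0.09, "jaw": 0.2}
    - {"dx": 0.034, "dy": 0.007, "dz": 0, "ax": 0, "ay": 0, "az": 0.18, "jaw": 0.2}
    - {"dx": 0.034, "dy": 0.007, "dz": 0.03, "ax": 0, "ay": 0, "az": 0.18, "jaw": 0.2}
    - {"dx": 0.034, "dy": 0.007, "dz": 0.04, "ax": 0, "ay": 0, "az": 0.18, "jaw": 0.2}
    - {"dx": 0.034, "dy": 0.007, "dz": 0.04, "ax": 0, "ay": 0, "az": 0.18, "jaw": 0.2}

```text
time: 8.42
tool_pos: [0.539, -0.0057, 0.1594]
tcp_rot: [[-0.983, 0.183, -0.007], [0.183, 0.983, 0.0], [0.007, -0.001, -1.0]]
wrist_force: [0.1, 0.2, 0.7]
finger_gap: 0.6
finger_force: 0.0
```

```bash
python3 - <<'E'
from h import *
o,im=snap('wrist','w5.png'); cv2.imwrite('pics/v5.png',im[:,:,::-1])
go([.54,-.005,.113],o,ydir=(np.sin(np.deg2rad(10.5)),np.cos(np.deg2rad(10.5))))
print('pointer',proj('wrist',[.4011,.0595,.017],o))
E
```

```text
shift [-0.0012  0.001   0.0464] rot [-0.0012 -0.0067 -0.0003] pos [ 0.539  -0.0057  0.1594] t 8.4167 j [-0.01  0.38 -0.04  1.16 -0.    0.17]
pointer [382.11712674  -1.19125363]
```

View pics/v5.png

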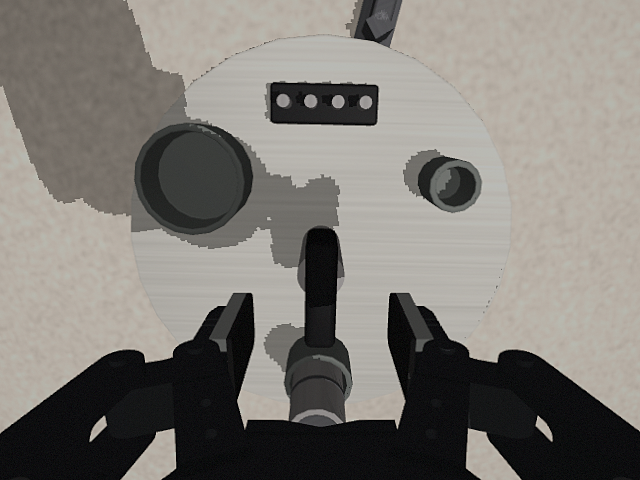

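Bar centred between the fingers at (320,290); the pointer's tab shows at (376,20).

```bash
python3 - <<'E'
from h import *
o=r.observe()
for uv,z in (((377,20),.02),((377,20),.034),((372,42),.002),((385,2),.034)):
  p=plane('wrist',uv,z,o)[:2]-[.54,-.005]; print(p+[.54,-.005],np.rad2deg(np.arctan2(p[1],p[0])),np.hypot(*p))
E
```

```text
[0.41424207 0.05421261] 154.78678851938741 0.13900068526081666
[0.41731225 0.0518183 ] 155.1505284551456 0.13520578453609244
[0.42301488 0.05195534] 154.04041450492494 0.13011313585927106
[0.4085951 0.0578551] 154.43674412376058 0.1456640365889734
```

>>> apply_moves:
  commands:
    - {"dx": -0.001, "dy": 0.001, "dz": 0.02, "ax": 0, "ay": 0, "az": 0, "jaw": 0.2}
    - {"dx": -0.001, "dy": 0.001, "dz": 0.035, "ax": 0, "ay": 0, "az": 0, "jaw": 0.2}
    - {"dx": -0.001, "dy": 0.001, "dz": 0.046, "ax": 0, "ay": 0, "az": 0, "jaw": 0.1}
    - {"dx": -0.001, "dy": 0.001, "dz": 0.046, "ax": 0, "ay": 0, "az": 0, "jaw": -0.2}
    - {"dx": -0.001, "dy": 0.001, "dz": 0.046, "ax": 0, "ay": 0, "az": 0, "jaw": -0.5}
    - {"dx": -0.001, "dy": 0.001, "dz": 0.046, "ax": 0, "ay": 0, "az": 0, "jaw": -1}
    - {"dx": -0.001, "dy": 0.001, "dz": 0.046, "ax": 0, "ay": 0, "az": 0, "jaw": -1}
    - {"dx": -0.001, "dy": 0.001, "dz": 0.046, "ax": 0, "ay": 0, "az": 0, "jaw": -1}
    - {"dx": -0.001, "dy": 0.001, "dz": 0.046, "ax": 0, "ay": 0, "az": 0, "jaw": -1}
    - {"dx": -0.001, "dy": 0.001, "dz": 0.046, "ax": 0, "ay": 0, "az": 0, "jaw": -1}
  newtons: 40

```text
time: 9.3
tool_pos: [0.5428, -0.0066, 0.1178]
tcp_rot: [[-0.983, 0.184, 0.001], [0.184, 0.983, -0.003], [-0.002, -0.003, -1.0]]
wrist_force: [0.2, -5.1, -2.5]
finger_gap: 0.158
finger_force: 40.4
```

>>> apply_moves:
  commands:
    - {"dx": 0, "dy": 0, "dz": 0, "ax": 0, "ay": 0, "az": -0.05, "jaw": -1}
    - {"dx": 0, "dy": 0, "dz": 0, "ax": 0, "ay": 0, "az": -0.12, "jaw": -1}
    - {"dx": 0, "dy": 0, "dz": 0, "ax": 0, "ay": 0, "az": -0.2, "jaw": -1}
    - {"dx": 0, "dy": 0, "dz": 0, "ax": 0, "ay": 0, "az": -0.3, "jaw": -1}
    - {"dx": 0, "dy": 0, "dz": 0, "ax": 0, "ay": 0, "az": -0.4, "jaw": -1}
    - {"dx": 0, "dy": 0, "dz": 0, "ax": 0, "ay": 0, "az": -0.5, "jaw": -1}
    - {"dx": 0, "dy": 0, "dz": 0, "ax": 0, "ay": 0, "az": -0.6, "jaw": -1}
    - {"dx": 0, "dy": 0, "dz": 0, "ax": 0, "ay": 0, "az": -0.7, "jaw": -1}
    - {"dx": 0, "dy": 0, "dz": 0, "ax": 0, "ay": 0, "az": -0.8, "jaw": -1}
    - {"dx": 0, "dy": 0, "dz": 0, "ax": 0, "ay": 0, "az": -0.88, "jaw": -1}
    - {"dx": 0, "dy": 0, "dz": 0, "ax": 0, "ay": 0, "az": -0.93, "jaw": -1}
    - {"dx": 0, "dy": 0, "dz": 0, "ax": 0, "ay": 0, "az": -0.95, "jaw": -1}

```text
time: 10.3
tool_pos: [0.5423, -0.0053, 0.1178]
tcp_rot: [[-0.72, -0.694, 0.001], [-0.694, 0.72, -0.001], [0.0, -0.001, -1.0]]
wrist_force: [-1.6, -0.6, 0.0]
finger_gap: 0.156
finger_force: 40.8
```

>>> apply_moves:
  commands:
    - {"dx": 0, "dy": 0, "dz": 0, "ax": 0, "ay": 0, "az": -0.05, "jaw": -1}
    - {"dx": 0, "dy": 0, "dz": 0, "ax": 0, "ay": 0, "az": -0.12, "jaw": -1}
    - {"dx": 0, "dy": 0, "dz": 0, "ax": 0, "ay": 0, "az": -0.2, "jaw": -1}
    - {"dx": 0, "dy": 0, "dz": 0, "ax": 0, "ay": 0, "az": -0.3, "jaw": -1}
    - {"dx": 0, "dy": 0, "dz": 0, "ax": 0, "ay": 0, "az": -0.4, "jaw": -1}
    - {"dx": 0, "dy": 0, "dz": 0, "ax": 0, "ay": 0, "az": -0.5, "jaw": -1}
    - {"dx": 0, "dy": 0, "dz": 0, "ax": 0, "ay": 0, "az": -0.6, "jaw": -1}
    - {"dx": 0, "dy": 0, "dz": 0, "ax": 0, "ay": 0, "az": -0.7, "jaw": -1}
    - {"dx": 0, "dy": 0, "dz": 0, "ax": 0, "ay": 0, "az": -0.8, "jaw": -1}
    - {"dx": 0, "dy": 0, "dz": 0, "ax": 0, "ay": 0, "az": -0.88, "jaw": -1}
    - {"dx": 0, "dy": 0, "dz": 0, "ax": 0, "ay": 0, "az": -0.93, "jaw": -1}
    - {"dx": 0, "dy": 0, "dz": 0, "ax": 0, "ay": 0, "az": -0.967, "jaw": -1}

```text
time: 11.3
tool_pos: [0.541, -0.0048, 0.1178]
tcp_rot: [[0.163, -0.987, -0.002], [-0.987, -0.163, 0.0], [-0.0, 0.002, -1.0]]
wrist_force: [-5.8, -0.1, 2.2]
finger_gap: 0.152
finger_force: 41.4
```

>>> apply_moves:
  commands:
    - {"dx": 0, "dy": 0, "dz": 0, "ax": 0, "ay": 0, "az": -0.05, "jaw": -1}
    - {"dx": 0, "dy": 0, "dz": 0, "ax": 0, "ay": 0, "az": -0.12, "jaw": -1}
    - {"dx": 0, "dy": 0, "dz": 0, "ax": 0, "ay": 0, "az": -0.2, "jaw": -1}
    - {"dx": 0, "dy": 0, "dz": 0, "ax": 0, "ay": 0, "az": -0.3, "jaw": -1}
    - {"dx": 0, "dy": 0, "dz": 0, "ax": 0, "ay": 0, "az": -0.4, "jaw": -1}
    - {"dx": 0, "dy": 0, "dz": 0, "ax": 0, "ay": 0, "az": -0.5, "jaw": -1}
    - {"dx": 0, "dy": 0, "dz": 0, "ax": 0, "ay": 0, "az": -0.6, "jaw": -1}
    - {"dx": 0, "dy": 0, "dz": 0, "ax": 0, "ay": 0, "az": -0.7, "jaw": -1}
    - {"dx": 0, "dy": 0, "dz": 0, "ax": 0, "ay": 0, "az": -0.8, "jaw": -1}
    - {"dx": 0, "dy": 0, "dz": 0, "ax": 0, "ay": 0, "az": -0.88, "jaw": -1}
    - {"dx": 0, "dy": 0, "dz": 0, "ax": 0, "ay": 0, "az": -0.93, "jaw": -1}
    - {"dx": 0, "dy": 0, "dz": 0, "ax": 0, "ay": 0, "az": -0.967, "jaw": -1}

```text
time: 12.3
tool_pos: [0.5398, -0.0057, 0.1178]
tcp_rot: [[0.904, -0.426, -0.004], [-0.426, -0.904, -0.002], [-0.003, 0.003, -1.0]]
wrist_force: [-8.3, -2.2, 5.3]
finger_gap: 0.153
finger_force: 41.7
```

>>> apply_moves:
  commands:
    - {"dx": 0, "dy": 0, "dz": 0, "ax": 0, "ay": 0, "az": 0, "jaw": -1}
    - {"dx": 0, "dy": 0, "dz": 0, "ax": 0, "ay": 0, "az": 0, "jaw": -1}
    - {"dx": 0, "dy": 0, "dz": 0, "ax": 0, "ay": 0, "az": 0, "jaw": -1}
    - {"dx": 0, "dy": 0, "dz": 0, "ax": 0, "ay": 0, "az": 0, "jaw": -1}

```text
time: 12.63
tool_pos: [0.5398, -0.0057, 0.1178]
tcp_rot: [[0.904, -0.428, -0.004], [-0.428, -0.904, -0.002], [-0.003, 0.003, -1.0]]
wrist_force: [-8.0, -3.5, 6.2]
finger_gap: 0.152
finger_force: 41.6
```

```bash
python3 - <<'E'
from h import *
o=r.observe(); R=np.array(o['tcp_rot']); print('pocket angle',np.rad2deg(np.arctan2(R[1,1],R[0,1]))-90, o['joint_vel'],o['finger_force'],o['wrist_force'],o['joint_positions'])
_,a=snap('scene','s6.png'); _,b=snap('side','d6.png')
out=np.hstack([cv2.resize(cv2.convertScaleAbs(a[150:300,260:410],alpha=1.7),(400,400)),cv2.resize(b[180:330,240:390],(400,400))])
cv2.imwrite('pics/v6.png',out[:,:,::-1])
E
```

```text
pocket angle -205.34517154180725 [ 0.00045334 -0.00150566 -0.00013552  0.0005908   0.00201906  0.00010211] 41.56023323535919 [-7.98777447 -3.45330708  6.19566513] [-9.61705528e-03  4.11932573e-01 -1.06620974e-01  1.05625729e+00
 -1.62026404e-03 -2.70884509e+00]
```

View pics/v6.png

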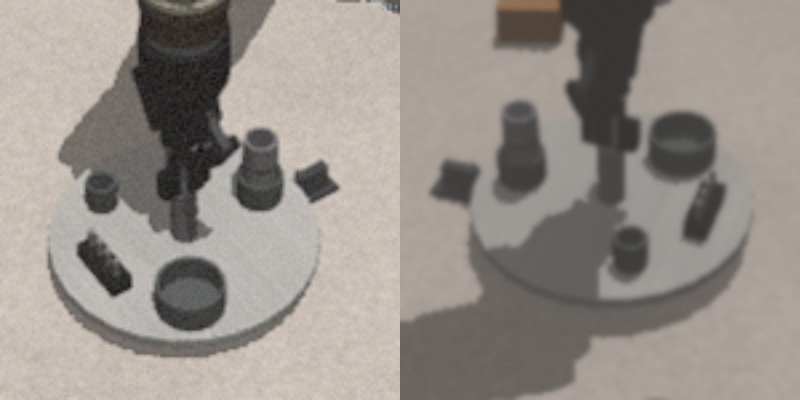

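The socket is seated at crop (260,165)/(521,145) and lies in line with the pointer at (317,182)/(457,183). One numeric check, then hand in.

```bash
python3 - <<'E'
from h import *
s=tri((357.5,200.6),(285.4,220.5)); d=s[:2]-[.54,-.005]; a=np.rad2deg(np.arctan2(d[1],d[0])); print(s,np.hypot(*d),a)
if abs(a-154.7)<6 and abs(s[2]-.111)<.01: print(r.close_job())
E
```

```text
[0.4667 0.0299 0.1133] 0.0811843580993285 154.53968919007247
the job is handed in; nothing more can be done
None
```

The socket is seated upright and released in its own pocket. The pocket is turned to the pointer (socket measured at 154.5° against about 154.7°), and the gripper still holds the bar at about 41 N. The job is handed in, but no verdict came back.

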